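Load the pad-print fixture with two-pole and one-pole breakers

TASK

Load the print fixture for its next stroke: put each of the four circuit breakers standing on the green bench in front of it into a nest whose pocket fits its width, the two wide two-pole ones in the wide pockets and the two slim one-pole ones in the narrow pockets. Seat each upright and right down on the pocket floor, toggles up and the same way round as it stands now (the end nearest you stays toward the front edge of the fixture plate), and let go of it.

Things in the scene. Friction and masses are not known exactly. Their poses are not given: they have to be found in the camera images.
- fixture: aluminium fixture plate, 126 mm deep (x) by 372 mm wide (y), 12 mm thick, fixed on the bench; carries four nests in a row along y, 92 mm apart, between low steel end stops. Origin: on the bench under the middle of its front edge (the one toward the robot); +x runs from there to its back edge (nest centres at x = 63 mm), z up. A drawer cabinet stands to its right: start high
- breaker_wide_1: wide two-pole circuit breaker, pale grey with two orange toggles, standing on its back on the green bench. 37 mm wide (y, flat parallel sides, grasp across these), 83 mm long (x), 71 mm high. Origin: centre of underside, z up. Full length up to z = 46 mm, then a nose x = -24 to 21 mm up to 63 mm, toggle above. +x points away from the robot within 20 deg at the start. 0.15 to 0.29 kg
- breaker_wide_2: wide two-pole circuit breaker, pale grey with two orange toggles, standing on its back on the green bench. 37 mm wide (y, flat parallel sides, grasp across these), 83 mm long (x), 71 mm high. Origin: centre of underside, z up. Full length up to z = 46 mm, then a nose x = -24 to 21 mm up to 63 mm, toggle above. +x points away from the robot within 20 deg at the start. 0.15 to 0.29 kg
- breaker_slim_a: slim one-pole circuit breaker, pale grey with one orange toggle, standing on its back on the green bench. 19 mm wide (y, flat parallel sides, grasp across these), 83 mm long (x), 71 mm high. Origin: centre of underside, z up. Full length up to z = 46 mm, then a nose x = -24 to 21 mm up to 63 mm, toggle above. +x points away from the robot within 20 deg at the start. 0.08 to 0.15 kg
- breaker_slim_b: slim one-pole circuit breaker, pale grey with one orange toggle, standing on its back on the green bench. 19 mm wide (y, flat parallel sides, grasp across these), 83 mm long (x), 71 mm high. Origin: centre of underside, z up. Full length up to z = 46 mm, then a nose x = -24 to 21 mm up to 63 mm, toggle above. +x points away from the robot within 20 deg at the start. 0.08 to 0.15 kg
- nest_wide_1: grey print nest with a dark floor pad, block 106 mm long (x) x 62 wide (y), fixed on the plate; pocket wide: 88 x 41 mm, for a 37 mm wide two-pole breaker. Origin: on the plate top under the pocket's middle, z up, +x away from the plate's front edge. Pocket floor at z = 6 mm, straight walls to 12, then lead-in faces widening the mouth by 6 mm per side up to the rim at 22
- nest_wide_2: grey print nest with a dark floor pad, block 106 mm long (x) x 62 wide (y), fixed on the plate; pocket wide: 88 x 41 mm, for a 37 mm wide two-pole breaker. Origin: on the plate top under the pocket's middle, z up, +x away from the plate's front edge. Pocket floor at z = 6 mm, straight walls to 12, then lead-in faces widening the mouth by 6 mm per side up to the rim at 22
- nest_narrow_1: grey print nest with a dark floor pad, block 106 mm long (x) x 62 wide (y), fixed on the plate; pocket narrow: 88 x 23 mm, for a 19 mm wide one-pole breaker. Origin: on the plate top under the pocket's middle, z up, +x away from the plate's front edge. Pocket floor at z = 6 mm, straight walls to 12, then lead-in faces widening the mouth by 6 mm per side up to the rim at 22
- nest_narrow_2: grey print nest with a dark floor pad, block 106 mm long (x) x 62 wide (y), fixed on the plate; pocket narrow: 88 x 23 mm, for a 19 mm wide one-pole breaker. Origin: on the plate top under the pocket's middle, z up, +x away from the plate's front edge. Pocket floor at z = 6 mm, straight walls to 12, then lead-in faces widening the mouth by 6 mm per side up to the rim at 22
There are look-alikes about, which are no part of the job. Leave any red look-alike of the breaker_wide_1 alone.

How it is judged:
By the outcome, as a careful person would: the job done as asked, in the order asked, and still so for the second after the job is handed in, with the robot touching nothing.
It also fails if it takes over 112 s, if anything falls off the work surface, if the arm or the gripper's body presses on something with over 40 N, if the wrist force passes 120 N, or if a joint passes its speed limit or range.

ROBOT

A 6-joint arm with a two-finger parallel gripper is mounted at the origin on a cart in front of the work surface, level with it; the furniture and walls round the work are solid. World frame = base frame: x ahead of the robot, y to its left, z up, the work surface at z = 0. Lengths are in mm, angles in rad, forces in N, time in s.
With the tool pointing down it reaches from about 400 to 925 mm from the base axis. Payload 12.5 kg.
Tool frame: the origin (TCP) lies on the centre line of the jaws, within the pads' length; the fingertips stand 17 mm ahead of it and the grasp point (between the pads) lies 2 mm behind it; z points along the fingers, y is the direction in which the jaws open and shut (so a half turn about z gives the same grasp; the last joint's range is limited). The gripper opens to 95 mm and grips with 3 to 60 N. Pads are 20 mm wide; open, the fingers measure 119 mm over their backs; the gripper's body (75 mm by 180 mm) begins 59 mm behind the grasp point.
Start: joints at [-1.294, 0.491, 1.559, -0, 1.092, -0.106], TCP at [233.473, -579.772, 231.661] pointing down, gripper open.
Joint ranges: [-3.1, 3.1], [-0.84, 2.19], [0.05, 2.79], [-1.13, 4.28], [0.06, 2.93], [-2.69, 2.69]. Speed limits (rad/s): [2.22, 2.22, 2.79, 3.14, 3.14, 3.14].

INTERFACE

Orientations are given as [roll, pitch, yaw] about the fixed x, y, z axes, in that order (R = Rz(yaw) Ry(pitch) Rx(roll)).
In Python, from workcell import read_state, snapshot, get_calibration, close_job gives the robot as it stands.
- The arm moves only by the tool step_arm, never from a script. Its arguments are lists of equal length, an entry for each row: "grip": the opening, from 0 (shut) to 1 (fully open); "xyz": the shift along the tool's x, y, z in cm, a list of three; "delta_rot": the turn, a rotation vector about the tool's x, y, z in rad, a list of three. In form: {"grip": [grip, ...], "xyz": [[tx, ty, tz], ...], "delta_rot": [[wx, wy, wz], ...]}. A call has 1 to 10 rows; each row shifts and turns the pose as measured when the row begins, along the tool's axes as they then stand; what a row does not reach is not made up. A row lasts 1/8 s, in which the tool goes at most 62.5 mm and 10.7 degrees, less where a joint would pass 70% of its speed; a pose out of reach is approached as far as the arm can. A call with a gripper value outside its range is refused whole. The fingers move at their own pace and stop on an object; "newtons" is the grip in N (left out, the last holds). Time passes only in rows, so rows that do not move let the fingers close. It gives the time, the measured TCP pose, the force and the opening at its end, in the units of the state.
- read_state(): the state, without advancing time (a new reading comes with each control period).
- snapshot(name): name is "scene" or "top"; returns (picture, depth): 400x640x3 uint8, red, green, blue; 400x640 float32, mm along the optical axis (not along the pixel's ray), 0 where there is no reading.
- get_calibration(name): a dict with "fx", "fy", "cx", "cy" (pixels), "R" (3x3) and "t" (3): a world point X has camera coordinates R X + t. Camera axes: x right, y down, z forward; pixel columns grow to the right and rows downward; lengths in mm; the calibration is good to about 2 mm. A picture is of the moment at which its call begins. get_calibration takes no time and is no camera call.
- close_job(): hands the job in, once; it reports no verdict.
The state is a dict: "time": time; "qpos": joint angles; "qvel": joint speeds; "joint_efforts": joint torques, N m; "position": TCP position; "tool_rot": TCP orientation; "contact_force": force on the tool from outside, world axes, zero at the start; "moment": the same for the moment, N m; "width": finger opening in mm.
Only numpy, scipy, OpenCV 4.12 (cv2) and the standard library are available. Lean on these libraries where they do the work, as an engineer would, in place of code of your own. Each camera call takes 0.05 s, during which the arm holds its last target.

## Working session

There is one attempt and no reset: what is moved stays moved. The work goes in short steps, Python scripts to look and compute and a tool call to move; the robot and the scene stay as the last step left them, time stands still between calls to the robot, and variables do not carry over. Pictures are saved under pics/ and viewed, and the job is handed in when it is done.

Besides the shell and the picture viewer there is one more tool, called as name(argument=value, ...) on one line, values as JSON. step_arm: Moves the arm, as the interface text tells. Its arguments: {"type":"object","properties":{"grip":{"type":"array","items":{"type":"number"}},"xyz":{"type":"array","items":{"type":"array","items":{"type":"number"}}},"delta_rot":{"type":"array","items":{"type":"array","items":{"type":"number"}}},"newtons":{"type":"number"}},"required":["grip","xyz","delta_rot"]}

```bash
ls; mkdir -p pics
python3 - <<'E'
from workcell import *
import cv2,numpy as np,json
s=read_state();print({k:s[k] for k in('time','position','tool_rot','width','contact_force')})
for n in('scene','top'):
    p,d=snapshot(n);np.savez(f'pics/{n}0.npz',p=p,d=d);cv2.imwrite(f'pics/{n}0.png',p[:,:,::-1]);print(n,get_calibration(n))
E
```

```text
pics
{'time': 0.0, 'position': array([ 233.41587919, -579.54011676,  231.0567256 ]), 'tool_rot': array([-3.14050657e+00, -1.34757858e-04,  3.82816554e-01]), 'width': 95.09956585124718, 'contact_force': array([ 0.2369037 ,  0.56976815, -0.27170665])}
scene {'fx': 452.2406234936945, 'fy': 452.2406234936945, 'cx': 319.8271521161289, 'cy': 199.54219170985613, 'R': array([[-0.7199641 , -0.69394171, -0.0098284 ],
       [-0.363216  ,  0.38882819, -0.84669166],
       [ 0.59137622, -0.60601777, -0.53199307]]), 't': array([453.23184664, 201.31074901, 733.65454844])}
top {'fx': 439.74678429192613, 'fy': 439.74678429192613, 'cx': 316.4612992346898, 'cy': 204.3476483236038, 'R': array([[-1.00160041e-01, -9.94971144e-01, -6.24232366e-04],
       [-9.72911112e-01,  9.80706814e-02, -2.09346862e-01],
       [ 2.08355306e-01, -2.03608677e-02, -9.77841246e-01]]), 't': array([136.75819353, 521.40692008, 813.70198879])}
```

View pics/scene0.png

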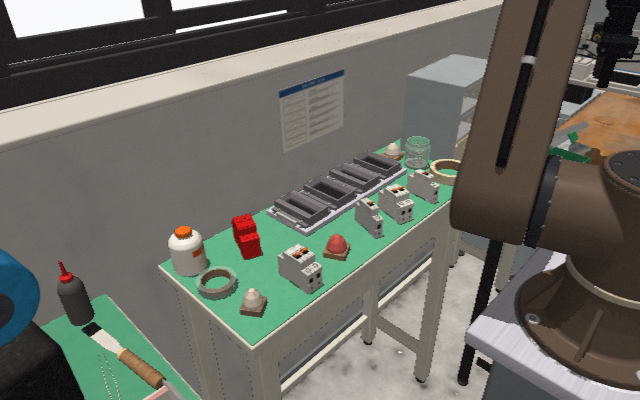

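View pics/top0.png

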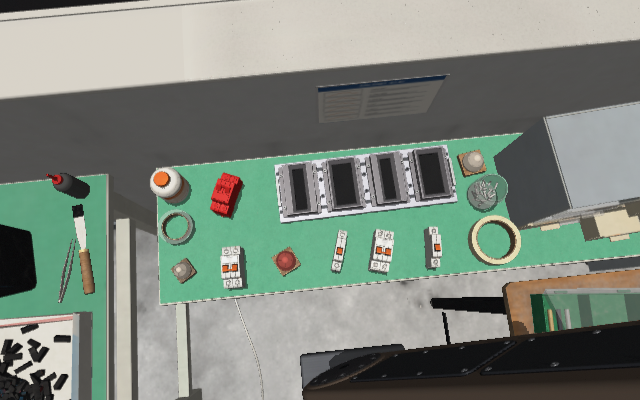

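The top view shows nests from left to right as narrow (298,190), wide (344,183), narrow (389,178) and wide (433,173). The breakers are wide (232,267), slim (340,250), wide (383,251) and slim (433,247). The red look-alike is at (226,195). Next I'll measure these using the depth image.

```bash
cat > h.py <<'E'
import numpy as np,cv2
from workcell import *
def cloud(n,p,d):
    c=get_calibration(n);v,u=np.mgrid[0:400,0:640]
    P=np.stack([(u-c['cx'])/c['fx']*d,(v-c['cy'])/c['fy']*d,d],-1)
    return (P-c['t'])@c['R']
E
python3 - <<'E'
from h import *
z=np.load('pics/top0.npz');p,d=z['p'],z['d'];W=cloud('top',p,d)
hsv=cv2.cvtColor(p,cv2.COLOR_RGB2HSV)
g=(hsv[...,0]>55)&(hsv[...,0]<90)&(hsv[...,1]>90)
v,u=np.mgrid[0:400,0:640]
R=(u>165)&(u<480)&(v>150)&(v<290)
b=W[R&g&(d>0)];print('bench z',np.median(b[:,2]),np.percentile(b[:,2],[5,95]))
A=np.c_[b[:,:2],np.ones(len(b))];print('plane',np.linalg.lstsq(A,b[:,2],rcond=None)[0])
for n,(x0,x1,y0,y1) in dict(w1=(210,255,238,298),sa=(325,357,222,280),w2=(362,404,222,280),sb=(418,450,220,275),red=(205,250,165,225)).items():
    m=(u>=x0)&(u<x1)&(v>=y0)&(v<y1)&(d>0)&~g&(W[...,2]>12)&(W[...,2]<90)
    for lo,hi in((12,90),(38,52),(55,67)):
        q=W[m&(W[...,2]>lo)&(W[...,2]<hi)]
        r=cv2.minAreaRect(q[:,:2].astype(np.float32));print(n,lo,len(q),np.round(r[0],1),np.round(r[1],1),round(r[2],1),np.median(q[:,2]).round(1))
m=(u>=270)&(u<465)&(v>=140)&(v<228)&(d>0)
Z=W[...,2]
for nm,x0,x1 in(('A',282,318),('B',325,364),('C',369,410),('D',412,456)):
    mm=(u>=x0)&(u<x1)&(v>=142)&(v<220)&(d>0)
    print(nm,np.histogram(Z[mm],bins=[-5,3,8,11,14,17,20,23,27,31,33,36,40])[0])
    q=W[mm&(Z>31)&(Z<38)];r=cv2.minAreaRect(q[:,:2].astype(np.float32));print('rim',np.round(r[0],1),np.round(r[1],1),round(r[2],1))
    q=W[mm&(Z>15)&(Z<20)]
    if len(q)>20: r=cv2.minAreaRect(q[:,:2].astype(np.float32));print('floor',np.round(r[0],1),np.round(r[1],1),round(r[2],1))
q=W[m&(Z>8)&(Z<40)&~g];r=cv2.minAreaRect(q[:,:2].astype(np.float32));print('plate',np.round(r[0],1),np.round(r[1],1),round(r[2],1))
cv2.imwrite('pics/crop.png',cv2.resize(p[130:300,150:480,::-1],None,fx=2.4,fy=2.4,interpolation=cv2.INTER_CUBIC))
E
```

```text
bench z 0.20510784802271675 [-2.38359435  2.78438112]
plane [2.74613797e-05 2.99519667e-04 1.58561744e-01]
w1 12 922 [428.6 260.1] [36.2 80.1] 89.8 55.9
w1 38 353 [428.6 259.9] [35.8 80.1] 89.6 45.6
w1 55 414 [428.3 260.1] [36.1 44.9] 89.9 62.9
sa 12 391 [439.7  49.1] [17.8 79.7] 72.9 60.6
sa 38 153 [439.7  48.9] [17.4 79.7] 72.9 45.4
sa 55 195 [440.1  49. ] [17.8 45.3] 72.9 62.7
w2 12 860 [431.5 -34.6] [36.2 80.6] 74.5 58.8
w2 38 337 [431.6 -34.6] [35.9 80.5] 74.1 45.5
w2 55 395 [431.4 -34.4] [35.7 44.8] 74.7 62.7
sb 12 587 [ 427.5 -136.8] [19.4 79.1] 84.3 46.9
sb 38 206 [ 427.6 -136.2] [18.3 79. ] 85.0 45.3
sb 55 220 [ 428.  -137.3] [18.6 44.8] 85.0 62.2
red 12 917 [577.2 265.3] [36.5 80.2] 67.8 48.6
red 38 345 [577.2 265.1] [36.1 80. ] 67.2 45.6
red 55 376 [577.3 265.2] [36.5 45.3] 68.0 62.9
A [278  11  57 154 159 472 143  98 163 218 527  88]
rim [575.2 115.2] [106.6  61.9] 1.3
floor [573.3 115. ] [ 73.3 119.8] 84.9
B [412  24  99 251 214 749 226 138 182 130 261  34]
rim [577.4  23.3] [106.7  62.2] 1.4
floor [576.1  21.4] [ 80.1 127.2] 83.9
C [602  39 101 329 196 487 163 122 177 250 502  73]
rim [579.4 -68.8] [106.7  62.9] 1.0
floor [578.9 -73.6] [ 84.9 119.3] 82.9
D [952  57  98 254 269 704 275 168 198 152 254  28]
rim [ 581.3 -160.6] [106.9  62.6] 1.4
floor [ 580.8 -163.5] [116.4  90.4] 1.0
plate [578.7 -39.1] [127.  404.4] 1.3
```

View pics/crop.png

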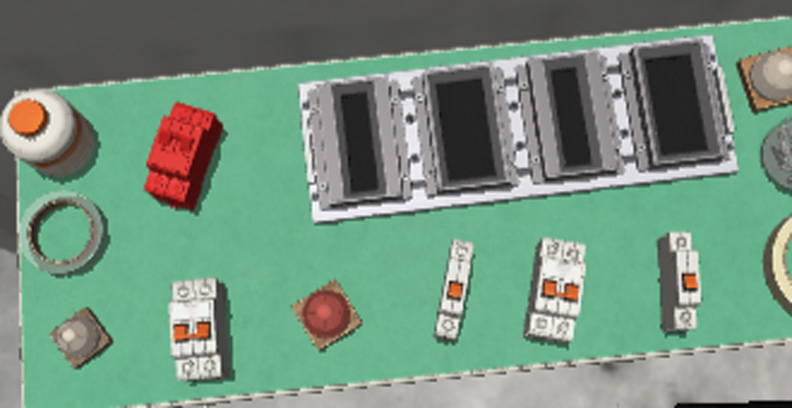

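Run:
```python
from h import *
for n in('top','scene'):
    z=np.load(f'pics/{n}0.npz');p,d=z['p'],z['d'];W=cloud(n,p,d).reshape(-1,3);W=W[(d>0).ravel()]
    W=W[(W[:,0]>150)&(W[:,0]<720)&(W[:,1]<380)&(W[:,1]>-800)&(W[:,2]>40)&(W[:,2]<600)]
    print(n)
    for x in range(150,720,50):
        print(x,[(y,int(np.percentile(q[:,2],98))) for y in range(-700,380,40) for q in[W[(W[:,0]>=x)&(W[:,0]<x+50)&(W[:,1]>=y)&(W[:,1]<y+40)]] if len(q)>8])
```

```text
top
150 []
200 [(-20, 466), (20, 430), (60, 355), (100, 282)]
250 [(-500, 101), (-460, 110), (-420, 113), (-380, 117), (-340, 118), (-140, 593), (-100, 598), (-60, 577), (-20, 503), (20, 427)]
300 [(-500, 76), (-460, 79), (-420, 81), (-380, 85), (-340, 86), (-180, 551), (-140, 563)]
350 [(-140, 48), (-60, 49), (-20, 46), (220, 47), (260, 48)]
400 [(-540, 69), (-500, 156), (-460, 176), (-420, 164), (-380, 208), (-340, 209), (-180, 68), (-140, 70), (-60, 71), (-20, 65), (20, 70), (60, 64), (140, 45), (220, 71), (260, 70), (340, 45)]
450 [(-500, 128), (-460, 217), (-420, 217), (-380, 217), (-340, 216), (-300, 57), (-260, 60), (-180, 48), (-140, 62), (-60, 64), (20, 65), (220, 59), (260, 60)]
500 [(-460, 217), (-420, 217), (-380, 217), (-340, 216), (-300, 72), (-260, 71), (260, 48)]
550 [(-500, 216), (-460, 217), (-420, 217), (-380, 217), (-340, 216), (-300, 70), (-260, 70), (220, 70), (260, 71), (340, 87)]
600 [(-500, 217), (-460, 217), (-420, 217), (-380, 217), (-340, 217), (-260, 45), (220, 48), (260, 62), (340, 88)]
650 [(-620, 91), (-580, 138), (-540, 189), (-500, 242), (-460, 300),
[... 1668 characters left out ...]
3), (340, 87)]
650 [(-700, 301), (-660, 301), (-620, 301), (-580, 301), (-540, 301), (-500, 301), (-460, 301), (-420, 301), (-380, 301), (-340, 301), (-300, 301), (-260, 300), (-220, 300), (-180, 300), (-140, 300), (-100, 300), (-60, 299), (-20, 300), (20, 299), (60, 300), (100, 300), (140, 300), (180, 300), (220, 300), (260, 301), (300, 300), (340, 300)]
700 [(-700, 301), (-660, 301), (-620, 301), (-580, 301), (-540, 301), (-500, 301), (-460, 300), (-420, 300), (-380, 300), (-340, 300), (-300, 300), (-260, 300), (-220, 300), (-180, 300), (-140, 300), (-100, 300), (-60, 300), (-20, 301), (20, 300), (60, 300), (100, 300), (140, 300), (180, 300), (220, 300), (260, 300), (300, 300), (340, 300)]
```

Add to h.py:
```python
from scipy.spatial.transform import Rotation as Ro
def go(x,y,z,yaw):
    s=read_state();R=Ro.from_euler('xyz',s['tool_rot']);T=Ro.from_euler('xyz',[np.pi,0,yaw])
    w=(R.inv()*T).as_rotvec();D=np.array([x,y,z])-s['position']
    print('t',s['time'],'pos',s['position'].round(1),'rot',s['tool_rot'].round(3),'F',s['contact_force'].round(1),'w',round(s['width'],1))
    print('cm now-axes',(R.inv().apply(D)/10).round(2),'after-turn axes',(T.inv().apply(D)/10).round(2),'rotvec',w.round(3))
```

```text
(no output)
```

step_arm(grip=[0.5, 0.5, 0.5], xyz=[[0, 0, -4], [0, 0, -4], [0, 0, -2]], delta_rot=[[0, 0, 0.16], [0, 0, 0.16], [0, 0, 0.153]])

```text
time: 0.48
position: [233.2, -579.0, 330.9]
tool_rot: [-3.135, 0.003, -0.104]
contact_force: [-0.1, 0.3, -0.4]
width: 70.5
```

step_arm(grip=[0.5, 0.5, 0.5, 0.5, 0.5, 0.5, 0.5, 0.5], xyz=[[1.92, -5.73, 0], [1.92, -5.73, 0], [1.92, -5.73, 0], [1.92, -5.73, 0], [1.92, -5.73, 0], [1.92, -5.73, 0], [1.92, -5.73, 0], [1.92, -5.73, 0]], delta_rot=[[0, 0, 0], [0, 0, 0], [0, 0, 0], [0, 0, 0], [0, 0, 0], [0, 0, 0], [0, 0, 0], [0, 0, 0]])

```text
time: 1.48
position: [438.2, -129.4, 332.7]
tool_rot: [-3.135, 0.003, -0.113]
contact_force: [0.3, 0.2, -0.4]
width: 47.7
```

```bash
python3 -c "
from h import *
go(427.6,-136.7,42,-.09)"
```

```text
t 1.475 pos [ 438.2 -129.4  332.7] rot [-3.135e+00  3.000e-03 -1.130e-01] F [ 0.3  0.2 -0.4] w 47.7
cm now-axes [-0.9   1.04 29.07] after-turn axes [-0.99  0.83 29.07] rotvec [-0.007  0.002 -0.023]
```

step_arm(grip=[0.45, 0.45, 0.45, 0.45, 0.45, 0.45], xyz=[[-0.5, 0.5, 3], [-0.4, 0.4, 5], [0, 0, 5], [0, 0, 4], [0, 0, 2], [0, 0, 0]], delta_rot=[[-0.007, 0.002, -0.023], [0, 0, 0], [0, 0, 0], [0, 0, 0], [0, 0, 0], [0, 0, 0]])

```text
time: 2.22
position: [429.6, -132.1, 137.6]
tool_rot: [3.141, -0.001, -0.08]
contact_force: [-0.2, -0.1, -0.1]
width: 42.7
```

```bash
python3 -c "
from h import *
go(427.6,-136.7,42,-.09)"
```

```text
t 2.225 pos [ 429.6 -132.1  137.6] rot [ 3.141e+00 -1.000e-03 -8.000e-02] F [-0.2 -0.1 -0.1] w 42.7
cm now-axes [-0.17  0.46  9.56] after-turn axes [-0.16  0.47  9.56] rotvec [ 0.001 -0.001  0.01 ]
```

step_arm(grip=[0.45, 0.45, 0.45], xyz=[[-0.16, 0.46, 1.5], [0, 0, 1.5], [0, 0, 0]], delta_rot=[[0, 0, 0.01], [0, 0, 0], [0, 0, 0]])

```text
time: 2.6
position: [428.8, -137.3, 109.4]
tool_rot: [3.14, -0.004, -0.09]
contact_force: [-0.8, -0.6, -0.1]
width: 43.1
```

```bash
python3 -c "
from h import *
go(427.6,-136.7,42,-.09)
p,d=snapshot('top');cv2.imwrite('pics/t1.png',cv2.resize(p[130:300,320:520,::-1],None,fx=3.5,fy=3.5))"
```

```text
t 2.6 pos [ 428.8 -137.3  109.4] rot [ 3.14  -0.004 -0.09 ] F [-0.8 -0.6 -0.1] w 43.1
cm now-axes [-0.15 -0.06  6.74] after-turn axes [-0.12 -0.05  6.74] rotvec [ 0.002 -0.004 -0.   ]
```

View pics/t1.png

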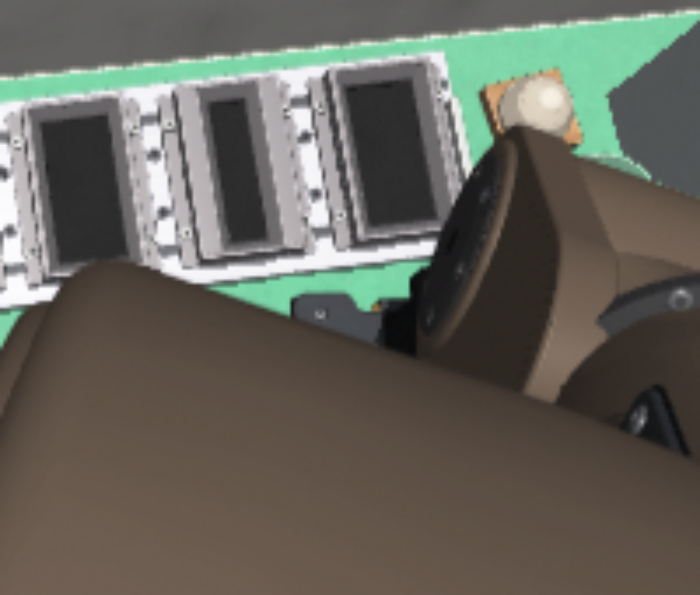

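The arm hides the grasp in the top view, so I'll go down on the measured numbers.

step_arm(grip=[0.45, 0.45, 0.45, 0.45, 0.45], xyz=[[-0.12, -0.05, 2], [0, 0, 2], [0, 0, 2], [0, 0, 0.7], [0, 0, 0]], delta_rot=[[0, 0, 0], [0, 0, 0], [0, 0, 0], [0, 0, 0], [0, 0, 0]])

```text
time: 3.28
position: [431.4, -138.2, 46.6]
tool_rot: [3.136, -0.013, -0.089]
contact_force: [0.0, 0.0, 0.0]
width: 42.6
```

```bash
python3 -c "
from h import *
go(427.6,-136.7,42,-.09)"
```

```text
t 3.275 pos [ 431.4 -138.2   46.6] rot [ 3.136 -0.013 -0.089] F [0. 0. 0.] w 42.6
cm now-axes [-0.4  -0.12  0.45] after-turn axes [-0.39 -0.12  0.46] rotvec [ 0.005 -0.013  0.   ]
```

step_arm(grip=[0.45, 0.45], xyz=[[-0.4, -0.12, 0.4], [0, 0, 0]], delta_rot=[[0.005, -0.013, 0], [0, 0, 0]])

```text
time: 3.52
position: [427.8, -136.8, 43.6]
tool_rot: [3.141, -0.001, -0.089]
contact_force: [-1.0, 0.2, -0.1]
width: 42.6
```

```bash
python3 -c "
from h import *
go(427.6,-136.7,42,-.09)"
```

```text
t 3.525 pos [ 427.8 -136.8   43.6] rot [ 3.141e+00 -1.000e-03 -8.900e-02] F [-1.   0.2 -0.1] w 42.6
cm now-axes [-0.03 -0.01  0.16] after-turn axes [-0.03 -0.01  0.16] rotvec [ 0.001 -0.001  0.001]
```

step_arm(grip=[0.1, 0.1, 0.1, 0.1, 0.1, 0.1], xyz=[[0, 0, 0.15], [0, 0, 0], [0, 0, 0], [0, 0, 0], [0, 0, 0], [0, 0, 0]], delta_rot=[[0, 0, 0], [0, 0, 0], [0, 0, 0], [0, 0, 0], [0, 0, 0], [0, 0, 0]], newtons=20)

```text
time: 4.28
position: [428.1, -136.9, 42.6]
tool_rot: [3.141, -0.002, -0.089]
contact_force: [-0.3, 0.3, 0.3]
width: 17.9
```

```bash
python3 -c "
from h import *
go(427.6,-136.7,42,-.09)"
```

```text
t 4.275 pos [ 428.1 -136.9   42.6] rot [ 3.141e+00 -2.000e-03 -8.900e-02] F [-0.3  0.3  0.3] w 17.9
cm now-axes [-0.05 -0.02  0.06] after-turn axes [-0.05 -0.02  0.06] rotvec [ 0.001 -0.002  0.001]
```

step_arm(grip=[0.1, 0.1, 0.1, 0.1], xyz=[[0, 0, -2], [0, 0, -3], [0, 0, -3.5], [0, 0, 0]], delta_rot=[[0, 0, 0], [0, 0, -0.06], [0, 0, -0.05], [0, 0, 0]])

```text
time: 4.78
position: [427.4, -136.6, 129.1]
tool_rot: [-3.142, 0.001, 0.024]
contact_force: [0.1, -0.1, -1.8]
width: 17.9
```

```bash
python3 -c "
from h import *
go(579.9,-68.8,125,.022)"
```

```text
t 4.775 pos [ 427.4 -136.6  129.1] rot [-3.142e+00  1.000e-03  2.400e-02] F [ 0.1 -0.1 -1.8] w 17.9
cm now-axes [15.41 -6.42  0.4 ] after-turn axes [15.4  -6.44  0.41] rotvec [-0.     0.001  0.002]
```

step_arm(grip=[0.1, 0.1, 0.1, 0.1, 0.1, 0.1], xyz=[[3, -1.2, 0], [4, -1.7, 0.2], [4, -1.7, 0.2], [3, -1.2, 0], [1.4, -0.6, 0], [0, 0, 0]], delta_rot=[[0, 0, 0], [0, 0, 0], [0, 0, 0], [0, 0, 0], [0, 0, 0], [0, 0, 0]])

```text
time: 5.52
position: [581.2, -66.9, 117.2]
tool_rot: [-3.139, 0.009, 0.017]
contact_force: [-0.4, -0.7, -1.4]
width: 17.6
```

```bash
python3 -c "
from h import *
go(579.9,-68.8,125,.022)"
```

```text
t 5.525 pos [581.2 -66.9 117.2] rot [-3.139  0.009  0.017] F [-0.4 -0.7 -1.4] w 17.6
cm now-axes [-0.14  0.19 -0.78] after-turn axes [-0.13  0.19 -0.78] rotvec [-0.002  0.009 -0.005]
```

step_arm(grip=[0.1, 0.1, 0.1], xyz=[[-0.14, 0.19, 0], [0, 0, 0.7], [0, 0, 0]], delta_rot=[[-0.002, 0.009, -0.005], [0, 0, 0], [0, 0, 0]])

```text
time: 5.9
position: [577.2, -70.1, 109.3]
tool_rot: [-3.141, 0.001, 0.021]
contact_force: [0.3, -0.2, -1.6]
width: 17.9
```

```bash
python3 -c "
from h import *
go(579.9,-68.8,60.5,.022)
for n in('top','scene'):
  p,d=snapshot(n);np.savez(f'pics/{n}1.npz',p=p,d=d)
  cv2.imwrite(f'pics/{n}1.png',p[:,:,::-1])
  r=p[130:230,260:480] if n=='top' else p[130:260,250:450]
  cv2.imwrite(f'pics/{n}1c.png',cv2.resize(r[...,::-1],None,fx=3.5,fy=3.5,interpolation=2))"
```

```text
t 5.9 pos [577.2 -70.1 109.3] rot [-3.141e+00  1.000e-03  2.100e-02] F [ 0.3 -0.2 -1.6] w 17.9
cm now-axes [ 0.28 -0.12  4.88] after-turn axes [ 0.28 -0.12  4.88] rotvec [-0.001  0.001 -0.001]
```

View pics/top1c.png

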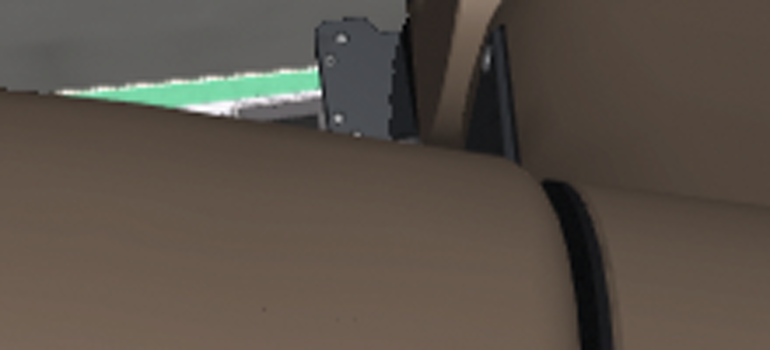

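View pics/scene1c.png

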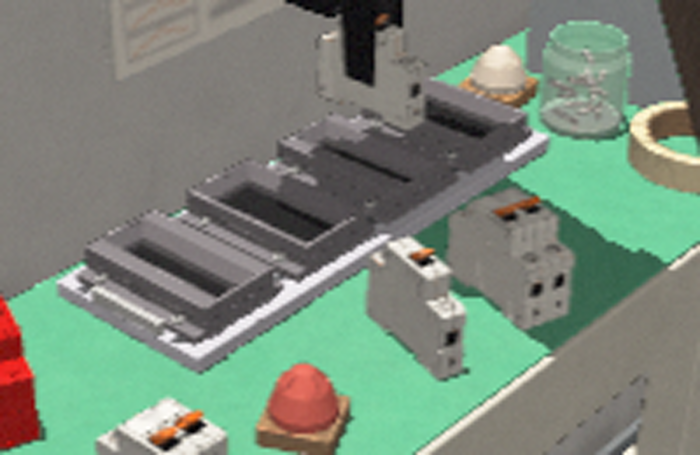

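Run:
```python
from h import *
z=np.load('pics/scene0.npz');W=cloud('scene',z['p'],z['d']);Z=W[...,2]
for n,cx,cy in(('A',575,115),('B',577,23),('C',579,-69),('D',581,-161)):
    m=(Z>31.5)&(Z<38)&(abs(W[...,0]-cx)<62)&(abs(W[...,1]-cy)<38)&(z['d']>0)
    r=cv2.minAreaRect(W[m][:,:2].astype(np.float32));print(n,np.round(r[0],1),np.round(r[1],1),round(r[2],1))
z=np.load('pics/scene1.npz');W=cloud('scene',z['p'],z['d']);Z=W[...,2]
hsv=cv2.cvtColor(z['p'],cv2.COLOR_RGB2HSV)
m=(Z>55)&(Z<112)&(abs(W[...,0]-578)<60)&(abs(W[...,1]+70)<40)&(hsv[...,2]>75)&(z['d']>0)
q=W[m];print(len(q),np.percentile(q,[1,50,99],axis=0).round(1))
r=cv2.minAreaRect(q[:,:2].astype(np.float32));print(np.round(r[0],1),np.round(r[1],1),round(r[2],1))
```

```text
A [577.5 116.3] [109.4  64.4] 0.5
B [579.6  23.2] [108.6  65.9] 0.2
C [581.  -68.2] [108.   65.2] 1.7
D [ 583.6 -159.7] [108.7  66.4] 1.0
436 [[537.9 -79.1  68.2]
 [564.  -61.4  87.6]
 [618.4 -57.  111.9]]
[579.2 -65.7] [84.5 25.6] 2.4
```

step_arm(grip=[0.1, 0.1, 0.1, 0.1, 0.1], xyz=[[0.28, -0.13, 0], [0, 0, 1], [0, 0, 1], [0, 0, 0.3], [0, 0, 0]], delta_rot=[[0, 0, 0], [0, 0, 0], [0, 0, 0], [0, 0, 0], [0, 0, 0]])

```text
time: 6.62
position: [580.5, -68.5, 85.0]
tool_rot: [-3.141, 0.001, 0.021]
contact_force: [0.9, 0.2, -1.5]
width: 17.9
```

```bash
python3 -c "
from h import *
go(579.9,-68.7,60.5,.022)"
```

```text
t 6.625 pos [580.5 -68.5  85. ] rot [-3.141e+00  1.000e-03  2.100e-02] F [ 0.9  0.2 -1.5] w 17.9
cm now-axes [-0.06  0.02  2.45] after-turn axes [-0.07  0.01  2.45] rotvec [-0.     0.001 -0.001]
```

step_arm(grip=[0.1, 0.1, 0.1, 0.1], xyz=[[-0.05, 0, 0.7], [0, 0, 0.7], [0, 0, 0.5], [0, 0, 0]], delta_rot=[[0, 0, 0], [0, 0, 0], [0, 0, 0], [0, 0, 0]])

```text
time: 7.12
position: [580.1, -68.6, 64.7]
tool_rot: [-3.141, 0.001, 0.021]
contact_force: [-0.0, 0.2, -1.6]
width: 17.7
```

```bash
python3 -c "
from h import *
go(579.9,-68.7,60.5,.022)"
```

```text
t 7.125 pos [580.1 -68.6  64.7] rot [-3.141e+00  1.000e-03  2.100e-02] F [-0.   0.2 -1.6] w 17.7
cm now-axes [-0.02  0.01  0.42] after-turn axes [-0.02  0.01  0.42] rotvec [-0.     0.001 -0.001]
```

Clear so far with no contact. I'll lower it the last few millimetres.

step_arm(grip=[0.1, 0.1, 0.1, 0.1], xyz=[[0, 0, 0.2], [0, 0, 0.15], [0, 0, 0.1], [0, 0, 0]], delta_rot=[[0, 0, 0], [0, 0, 0], [0, 0, 0], [0, 0, 0]])

```text
time: 7.62
position: [580.3, -68.6, 60.8]
tool_rot: [-3.142, -0.0, 0.021]
contact_force: [-0.4, 0.3, -1.5]
width: 18.1
```

step_arm(grip=[0.1, 0.1, 0.1], xyz=[[0, 0, 0.1], [0, 0, 0.1], [0, 0, 0]], delta_rot=[[0, 0, 0], [0, 0, 0], [0, 0, 0]])

```text
time: 8.0
position: [580.4, -68.7, 60.8]
tool_rot: [3.141, -0.002, 0.021]
contact_force: [0.1, -0.3, -1.6]
width: 18.0
```

step_arm(grip=[0.1, 0.1, 0.1], xyz=[[0, 0, 0.25], [0, 0, 0.2], [0, 0, 0]], delta_rot=[[0, 0, 0], [0, 0, 0], [0, 0, 0]])

```text
time: 8.38
position: [581.0, -68.7, 60.5]
tool_rot: [3.14, -0.005, 0.021]
contact_force: [-0.2, 0.5, -1.4]
width: 17.8
```

Motion has stopped at z 60.5, which matches the expected seated height of 60.6. I'll release and check.

step_arm(grip=[0.4, 0.4, 0.4, 0.4], xyz=[[0, 0, 0], [0, 0, 0], [0, 0, 0], [0, 0, 0]], delta_rot=[[0, 0, 0], [0, -0.005, 0], [0, 0, 0], [0, 0, 0]])

```text
time: 8.88
position: [581.2, -68.7, 59.9]
tool_rot: [3.14, 0.001, 0.021]
contact_force: [-0.2, -0.3, -0.2]
width: 38.0
```

step_arm(grip=[0.4, 0.4, 0.45, 0.5, 0.5], xyz=[[0, 0, -1.5], [0, 0, -3], [0, 0, -4], [0, 0, -2], [0, 0, 0]], delta_rot=[[0, 0, 0], [0, 0, 0], [0, 0, 0], [0, 0, 0], [0, 0, 0]])

```text
time: 9.5
position: [581.3, -68.6, 171.5]
tool_rot: [3.14, -0.001, 0.021]
contact_force: [-0.2, -0.1, 0.2]
width: 47.3
```

```bash
python3 -c "
from h import *
go(431.5,-34.5,150,-.268)
p,d=snapshot('scene');np.savez('pics/scene2.npz',p=p,d=d)
cv2.imwrite(f'pics/scene2c.png',cv2.resize(p[130:260,250:450,::-1],None,fx=3.5,fy=3.5,interpolation=2))"
```

```text
t 9.5 pos [581.3 -68.6 171.5] rot [ 3.14e+00 -1.00e-03  2.10e-02] F [-0.2 -0.1  0.2] w 47.3
cm now-axes [-14.91  -3.73   2.13] after-turn axes [-15.35   0.68   2.15] rotvec [ 0.001 -0.001  0.289]
```

View pics/scene2c.png

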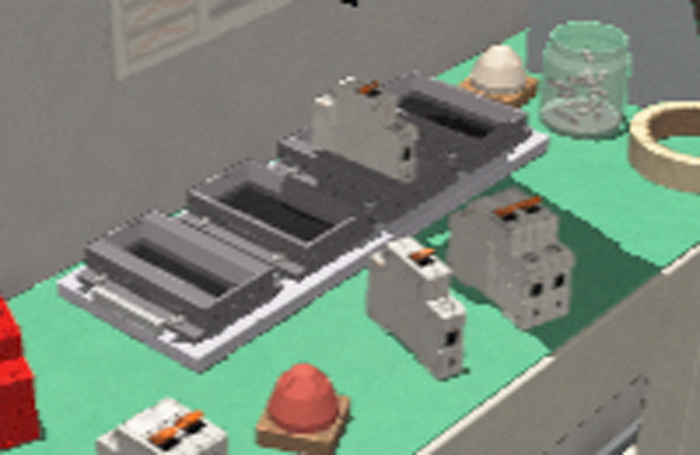

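Run:
```python
from h import *
z=np.load('pics/scene2.npz');W=cloud('scene',z['p'],z['d']);Z=W[...,2]
m=(Z>55)&(Z<100)&(abs(W[...,0]-580)<50)&(abs(W[...,1]+69)<14)&(z['d']>0)
print(np.histogram(Z[m],bins=range(55,100,3)))
```

```text
(array([37, 35, 50, 40, 21, 20, 20, 23, 58,  9,  4,  4,  0,  0]), array([55, 58, 61, 64, 67, 70, 73, 76, 79, 82, 85, 88, 91, 94, 97]))
```

step_arm(grip=[0.65, 0.65, 0.65, 0.65, 0.65, 0.65, 0.65], xyz=[[0, 0, 0], [0, 0, 0], [-4, 0.2, 0], [-5, 0.2, 0], [-4.5, 0.2, 0], [-1.8, 0.1, 0], [0, 0, 0]], delta_rot=[[0, 0, 0.15], [0, 0, 0.143], [0, 0, 0], [0, 0, 0], [0, 0, 0], [0, 0, 0], [0, 0, 0]])

```text
time: 10.42
position: [424.7, -31.2, 165.0]
tool_rot: [3.14, 0.01, -0.282]
contact_force: [0.3, -0.4, 1.0]
width: 61.9
```

```bash
python3 -c "
from h import *
go(431.5,-34.5,42,-.272)"
```

```text
t 10.425 pos [424.7 -31.2 165. ] rot [ 3.14   0.01  -0.282] F [ 0.3 -0.4  1. ] w 61.9
cm now-axes [ 0.87  0.1  12.29] after-turn axes [ 0.75  0.13 12.3 ] rotvec [ 0.002  0.01  -0.01 ]
```

step_arm(grip=[0.65, 0.65, 0.65, 0.65], xyz=[[0.75, 0.13, 1], [0, 0, 3], [0, 0, 2], [0, 0, 0]], delta_rot=[[0.002, 0.01, -0.01], [0, 0, 0], [0, 0, 0], [0, 0, 0]])

```text
time: 10.92
position: [436.1, -36.2, 100.5]
tool_rot: [-3.141, -0.002, -0.271]
contact_force: [-1.5, -0.1, -0.1]
width: 61.7
```

```bash
python3 -c "
from h import *
go(431.5,-34.5,42,-.272)"
```

```text
t 10.925 pos [436.1 -36.2 100.5] rot [-3.141e+00 -2.000e-03 -2.710e-01] F [-1.5 -0.1 -0.1] w 61.7
cm now-axes [-0.5  -0.04  5.85] after-turn axes [-0.49 -0.04  5.85] rotvec [-0.001 -0.002  0.001]
```

step_arm(grip=[0.65, 0.65, 0.65, 0.65, 0.65], xyz=[[-0.45, -0.04, 1.5], [0, 0, 2], [0, 0, 1.6], [0, 0, 0.4], [0, 0, 0]], delta_rot=[[0, 0, 0], [0, 0, 0], [0, 0, 0], [0, 0, 0], [0, 0, 0]])

```text
time: 11.55
position: [436.3, -36.1, 44.6]
tool_rot: [-3.141, -0.006, -0.27]
contact_force: [1.5, -0.1, -0.1]
width: 61.5
```

```bash
python3 -c "
from h import *
go(431.5,-34.5,42,-.272)"
```

```text
t 11.55 pos [436.3 -36.1  44.6] rot [-3.141 -0.006 -0.27 ] F [ 1.5 -0.1 -0.1] w 61.5
cm now-axes [-0.51 -0.02  0.25] after-turn axes [-0.51 -0.02  0.26] rotvec [-0.001 -0.006  0.002]
```

step_arm(grip=[0.65, 0.65, 0.65], xyz=[[-0.5, -0.02, 0.25], [0, 0, 0], [0, 0, 0]], delta_rot=[[0, -0.006, 0], [0, 0, 0], [0, 0, 0]])

```text
time: 11.92
position: [431.9, -34.6, 43.1]
tool_rot: [-3.141, -0.002, -0.27]
contact_force: [-0.4, 0.2, -0.0]
width: 62.0
```

```bash
python3 -c "
from h import *
go(431.5,-34.5,42,-.272)"
```

```text
t 11.925 pos [431.9 -34.6  43.1] rot [-3.141e+00 -2.000e-03 -2.700e-01] F [-0.4  0.2 -0. ] w 62.0
cm now-axes [-0.04  0.    0.11] after-turn axes [-0.04  0.    0.11] rotvec [-0.001 -0.002  0.002]
```

step_arm(grip=[0.3, 0.3, 0.3, 0.3, 0.3], xyz=[[-0.03, 0, 0.1], [0, 0, 0], [0, 0, 0], [0, 0, 0], [0, 0, 0]], delta_rot=[[0, 0, 0], [0, 0, 0], [0, 0, 0], [0, 0, 0], [0, 0, 0]], newtons=25)

```text
time: 12.55
position: [431.8, -34.5, 42.3]
tool_rot: [-3.141, -0.003, -0.27]
contact_force: [0.6, 0.4, -0.2]
width: 35.9
```

```bash
python3 -c "
from h import *
go(431.5,-34.5,42,-.272)"
```

```text
t 12.55 pos [431.8 -34.5  42.3] rot [-3.141e+00 -3.000e-03 -2.700e-01] F [ 0.6  0.4 -0.2] w 35.9
cm now-axes [-0.03  0.    0.03] after-turn axes [-0.03  0.    0.03] rotvec [-0.001 -0.003  0.002]
```

step_arm(grip=[0.3, 0.3, 0.3, 0.3, 0.3], xyz=[[0, 0, -2], [0, 0, -3], [0, 0, -4], [0, 0, -2], [0, 0, 0]], delta_rot=[[0, 0, 0], [0, 0, -0.14], [0, 0, -0.15], [0, 0, 0], [0, 0, 0]])

```text
time: 13.18
position: [430.8, -34.4, 154.6]
tool_rot: [-3.141, 0.0, 0.029]
contact_force: [1.3, -0.6, -3.4]
width: 35.9
```

```bash
python3 -c "
from h import *
go(581.9,-160.4,140,.022)"
```

```text
t 13.175 pos [430.8 -34.4 154.6] rot [-3.141  0.     0.029] F [ 1.3 -0.6 -3.4] w 35.9
cm now-axes [14.73 13.04  1.45] after-turn axes [14.83 12.93  1.46] rotvec [-0.001  0.     0.007]
```

step_arm(grip=[0.3, 0.3, 0.3, 0.3, 0.3, 0.3, 0.3, 0.3], xyz=[[1, 3, 0], [1, 4, 0], [2, 3.5, 0], [3, 1.5, 0], [4, 0.5, 0], [3, 0.4, 0], [0.8, 0, 0], [0, 0, 0]], delta_rot=[[0, 0, 0.007], [0, 0, 0], [0, 0, 0], [0, 0, 0], [0, 0, 0], [0, 0, 0], [0, 0, 0], [0, 0, 0]])

```text
time: 14.18
position: [581.8, -162.9, 142.2]
tool_rot: [-3.135, 0.013, 0.02]
contact_force: [0.2, 0.1, -1.5]
width: 35.7
```

```bash
python3 -c "
from h import *
go(581.9,-160.4,110,.022)"
```

```text
t 14.175 pos [ 581.8 -162.9  142.2] rot [-3.135  0.013  0.02 ] F [ 0.2  0.1 -1.5] w 35.7
cm now-axes [ 0.05 -0.22  3.22] after-turn axes [ 0.01 -0.25  3.22] rotvec [-0.007  0.013 -0.002]
```

step_arm(grip=[0.3, 0.3, 0.3, 0.3], xyz=[[0.1, -0.25, 1], [0, 0, 1.5], [0, 0, 0.5], [0, 0, 0]], delta_rot=[[-0.007, 0.013, -0.002], [0, 0, 0], [0, 0, 0], [0, 0, 0]])

```text
time: 14.68
position: [579.4, -159.7, 110.0]
tool_rot: [-3.141, 0.003, 0.021]
contact_force: [0.1, -0.3, -1.0]
width: 36.0
```

```bash
python3 -c "
from h import *
go(581.9,-160.4,90,.022)"
```

```text
t 14.675 pos [ 579.4 -159.7  110. ] rot [-3.141e+00  3.000e-03  2.100e-02] F [ 0.1 -0.3 -1. ] w 36.0
cm now-axes [0.25 0.08 2.  ] after-turn axes [0.24 0.07 2.  ] rotvec [-0.001  0.003 -0.001]
```

step_arm(grip=[0.3, 0.3, 0.3], xyz=[[0.24, 0.07, 1], [0, 0, 0.7], [0, 0, 0]], delta_rot=[[0, 0.003, 0], [0, 0, 0], [0, 0, 0]])

```text
time: 15.05
position: [582.1, -160.6, 92.2]
tool_rot: [-3.141, -0.0, 0.021]
contact_force: [-0.3, 0.1, -1.6]
width: 35.9
```

```bash
python3 -c "
from h import *
go(581.9,-160.4,60.3,.022)
p,d=snapshot('scene');np.savez('pics/scene3.npz',p=p,d=d)
cv2.imwrite(f'pics/scene3c.png',cv2.resize(p[110:240,270:470,::-1],None,fx=3.5,fy=3.5,interpolation=2))"
```

```text
t 15.05 pos [ 582.1 -160.6   92.2] rot [-3.141 -0.     0.021] F [-0.3  0.1 -1.6] w 35.9
cm now-axes [-0.02 -0.02  3.19] after-turn axes [-0.02 -0.02  3.19] rotvec [-0.001 -0.    -0.001]
```

View pics/scene3c.png

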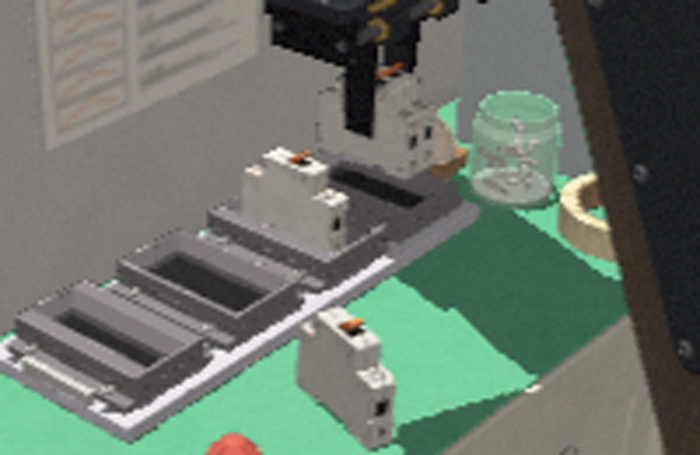

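The wide breaker is level above nest D (crop 380,130), and slim b is seated in C. I'll lower it now.

step_arm(grip=[0.3, 0.3, 0.3, 0.3, 0.3, 0.3], xyz=[[0, 0, 0.8], [0, 0, 0.8], [0, 0, 0.7], [0, 0, 0.4], [0, 0, 0.2], [0, 0, 0]], delta_rot=[[0, 0, 0], [0, 0, 0], [0, 0, 0], [0, 0, 0], [0, 0, 0], [0, 0, 0]])

```text
time: 15.85
position: [582.4, -160.7, 61.5]
tool_rot: [-3.141, -0.001, 0.021]
contact_force: [0.5, 0.2, -1.7]
width: 35.9
```

step_arm(grip=[0.3], xyz=[[0, 0, 0.25]], delta_rot=[[0, 0, 0]])

```text
time: 15.98
position: [582.6, -160.7, 60.3]
tool_rot: [-3.141, -0.002, 0.021]
contact_force: [-9.8, 2.3, 33.0]
width: 36.3
```

Floor contact is at the expected height of 60.3. Release, then retreat.

step_arm(grip=[0.6, 0.6, 0.6, 0.6], xyz=[[0, 0, -0.05], [0, 0, 0], [0, 0, 0], [0, 0, 0]], delta_rot=[[0, 0, 0], [0, 0, 0], [0, 0, 0], [0, 0, 0]])

```text
time: 16.48
position: [583.1, -161.0, 61.7]
tool_rot: [3.141, -0.004, 0.021]
contact_force: [0.2, -0.6, -0.4]
width: 56.8
```

step_arm(grip=[0.6, 0.6, 0.6, 0.6, 0.5], xyz=[[0, 0, -1.5], [0, 0, -3], [0, 0, -4], [0, 0, -2], [0, 0, 0]], delta_rot=[[0, 0, 0], [0, 0, 0], [0, 0, 0], [0, 0, 0], [0, 0, 0]])

```text
time: 17.1
position: [582.9, -160.9, 173.2]
tool_rot: [3.14, -0.005, 0.021]
contact_force: [-0.6, -0.9, -0.7]
width: 51.6
```

Run:
```python
from h import *
p,d=snapshot('scene');W=cloud('scene',p,d);Z=W[...,2]
m=(Z>55)&(Z<100)&(abs(W[...,0]-582)<50)&(abs(W[...,1]+160)<24)&(d>0)
print(np.histogram(Z[m],bins=range(55,100,3)))
cv2.imwrite(f'pics/scene4c.png',cv2.resize(p[110:240,270:470,::-1],None,fx=3.5,fy=3.5,interpolation=2))
go(440,49,160,-.298)
```

```text
(array([31, 33, 73, 47, 22, 26, 26, 29, 80, 25, 10,  3,  0,  0]), array([55, 58, 61, 64, 67, 70, 73, 76, 79, 82, 85, 88, 91, 94, 97]))
t 17.15 pos [ 582.6 -160.8  172.2] rot [ 3.141 -0.004  0.021] F [-1.  -0.7 -0.3] w 49.6
cm now-axes [-13.81 -21.28   1.16] after-turn axes [-19.79 -15.87   1.22] rotvec [ 0.    -0.004  0.319]
```

View pics/scene4c.png

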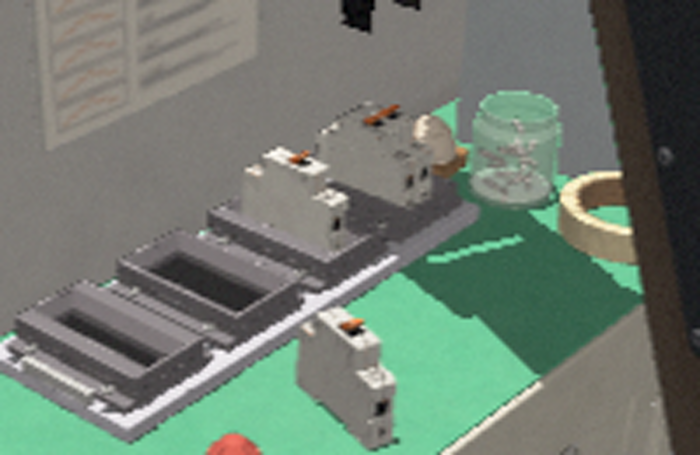

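The wide breaker is seated in D, with its nose at z of about 81. Next is slim a at (439.9, 49.0), yaw -0.298.

step_arm(grip=[0.45, 0.45, 0.45, 0.45, 0.45, 0.45, 0.45, 0.45, 0.45], xyz=[[0, 0, 0], [0, 0, 0], [-3, -2.4, 0], [-4.5, -3.6, 0], [-4.5, -3.6, 0], [-4.5, -3.6, 0], [-2.5, -2, 0], [-0.7, -0.6, 0], [0, 0, 0]], delta_rot=[[0, 0, 0.16], [0, -0.004, 0.159], [0, 0, 0], [0, 0, 0], [0, 0, 0], [0, 0, 0], [0, 0, 0], [0, 0, 0], [0, 0, 0]])

```text
time: 18.27
position: [435.6, 54.9, 165.6]
tool_rot: [3.14, 0.012, -0.31]
contact_force: [-0.1, -0.7, 0.3]
width: 42.7
```

```bash
python3 -c "
from h import *
go(439.9,49,42,-.298)"
```

```text
t 18.275 pos [435.6  54.9 165.6] rot [ 3.14   0.012 -0.31 ] F [-0.1 -0.7  0.3] w 42.7
cm now-axes [ 0.75  0.41 12.36] after-turn axes [ 0.59  0.44 12.36] rotvec [ 0.001  0.012 -0.012]
```

step_arm(grip=[0.45, 0.45, 0.45, 0.45], xyz=[[0.5, 0.44, 1], [0, 0, 3], [0, 0, 2], [0, 0, 0]], delta_rot=[[0.001, 0.012, -0.012], [0, 0, 0], [0, 0, 0], [0, 0, 0]])

```text
time: 18.77
position: [442.6, 45.2, 103.2]
tool_rot: [-3.142, -0.002, -0.301]
contact_force: [0.4, 0.3, -0.4]
width: 42.8
```

```bash
python3 -c "
from h import *
go(439.9,49,42,-.298)"
```

```text
t 18.775 pos [442.6  45.2 103.2] rot [-3.142e+00 -2.000e-03 -3.010e-01] F [ 0.4  0.3 -0.4] w 42.8
cm now-axes [-0.38 -0.28  6.12] after-turn axes [-0.37 -0.28  6.12] rotvec [-0.    -0.002 -0.003]
```

step_arm(grip=[0.45, 0.45, 0.45, 0.45, 0.45], xyz=[[-0.38, -0.28, 1], [0, 0, 2], [0, 0, 1.5], [0, 0, 0.5], [0, 0, 0]], delta_rot=[[0, -0.002, 0], [0, 0, 0], [0, 0, 0], [0, 0, 0], [0, 0, 0]])

```text
time: 19.4
position: [441.7, 48.3, 52.8]
tool_rot: [-3.141, -0.003, -0.303]
contact_force: [0.2, 0.8, 0.1]
width: 42.9
```

```bash
python3 -c "
from h import *
go(439.9,49,42,-.298)"
```

```text
t 19.4 pos [441.7  48.3  52.8] rot [-3.141e+00 -3.000e-03 -3.030e-01] F [0.2 0.8 0.1] w 42.9
cm now-axes [-0.2  -0.01  1.08] after-turn axes [-0.19 -0.02  1.08] rotvec [-0.001 -0.003 -0.005]
```

step_arm(grip=[0.45, 0.45, 0.45, 0.45], xyz=[[-0.2, -0.02, 0.5], [0, 0, 0.5], [0, 0, 0], [0, 0, 0]], delta_rot=[[0, -0.003, -0.005], [0, 0, 0], [0, 0, 0], [0, 0, 0]])

```text
time: 19.9
position: [440.3, 49.2, 43.2]
tool_rot: [-3.14, -0.002, -0.297]
contact_force: [-0.1, 0.0, 0.1]
width: 42.9
```

```bash
python3 -c "
from h import *
go(439.9,49,42,-.298)"
```

```text
t 19.9 pos [440.3  49.2  43.2] rot [-3.14e+00 -2.00e-03 -2.97e-01] F [-0.1  0.   0.1] w 42.9
cm now-axes [-0.03  0.03  0.12] after-turn axes [-0.03  0.03  0.12] rotvec [-0.002 -0.002  0.001]
```

step_arm(grip=[0.1, 0.1, 0.1, 0.1, 0.1, 0.1], xyz=[[-0.03, 0.02, 0.1], [0, 0, 0], [0, 0, 0], [0, 0, 0], [0, 0, 0], [0, 0, 0]], delta_rot=[[0, 0, 0], [0, 0, 0], [0, 0, 0], [0, 0, 0], [0, 0, 0], [0, 0, 0]], newtons=20)

```text
time: 20.65
position: [440.0, 49.0, 42.4]
tool_rot: [-3.14, -0.002, -0.297]
contact_force: [0.7, -0.0, -0.7]
width: 18.2
```

step_arm(grip=[0.1, 0.1, 0.1, 0.1, 0.1], xyz=[[0, 0, -2], [0, 0, -3], [0, 0, -4], [0, 0, -1], [0, 0, 0]], delta_rot=[[0, 0, 0], [0, 0, -0.16], [0, 0, -0.16], [0, 0, 0], [0, 0, 0]])

```text
time: 21.28
position: [439.0, 48.9, 143.8]
tool_rot: [-3.141, 0.0, 0.028]
contact_force: [0.2, -0.1, -1.3]
width: 17.8
```

```bash
python3 -c "
from h import *
go(575.9,115.4,135,.022)"
```

```text
t 21.275 pos [439.   48.9 143.8] rot [-3.141  0.     0.028] F [ 0.2 -0.1 -1.3] w 17.8
cm now-axes [13.87 -6.26  0.88] after-turn axes [13.84 -6.34  0.88] rotvec [-0.001  0.     0.006]
```

step_arm(grip=[0.1, 0.1, 0.1, 0.1, 0.1, 0.1], xyz=[[3, -1.4, 0], [4, -1.8, 0], [3.6, -1.7, 0], [2.2, -1, 0], [0.5, -0.3, 0], [0, 0, 0]], delta_rot=[[0, 0, 0.006], [0, 0, 0], [0, 0, 0], [0, 0, 0], [0, 0, 0], [0, 0, 0]])

```text
time: 22.02
position: [570.7, 114.9, 133.3]
tool_rot: [-3.141, 0.014, 0.008]
contact_force: [0.1, 1.0, -1.9]
width: 17.5
```

```bash
python3 -c "
from h import *
go(576.1,115.4,110,.022)"
```

```text
t 22.025 pos [570.7 114.9 133.3] rot [-3.141  0.014  0.008] F [ 0.1  1.  -1.9] w 17.5
cm now-axes [ 0.57 -0.05  2.32] after-turn axes [ 0.54 -0.04  2.33] rotvec [-0.     0.014 -0.014]
```

step_arm(grip=[0.1, 0.1, 0.1, 0.1], xyz=[[0.57, -0.05, 0.8], [0, 0, 1], [0, 0, 0.5], [0, 0, 0]], delta_rot=[[0, 0.014, -0.014], [0, 0, 0], [0, 0, 0], [0, 0, 0]])

```text
time: 22.52
position: [574.6, 114.4, 107.8]
tool_rot: [-3.142, 0.002, 0.021]
contact_force: [-0.3, -0.2, -2.0]
width: 17.6
```

```bash
python3 -c "
from h import *
go(576.1,115.4,90,.022)"
```

```text
t 22.525 pos [574.6 114.4 107.8] rot [-3.142e+00  2.000e-03  2.100e-02] F [-0.3 -0.2 -2. ] w 17.6
cm now-axes [ 0.15 -0.1   1.78] after-turn axes [ 0.15 -0.1   1.78] rotvec [-0.     0.002 -0.001]
```

step_arm(grip=[0.1, 0.1, 0.1, 0.1], xyz=[[0.15, -0.1, 0.7], [0, 0, 0.8], [0, 0, 0.3], [0, 0, 0]], delta_rot=[[0, 0.002, 0], [0, 0, 0], [0, 0, 0], [0, 0, 0]])

```text
time: 23.02
position: [576.3, 115.5, 88.8]
tool_rot: [-3.141, -0.001, 0.021]
contact_force: [0.7, -1.1, -0.6]
width: 18.0
```

Run:
```python
from h import *
go(576.1,115.4,60.4,.022)
p,d=snapshot('scene')
cv2.imwrite(f'pics/scene5c.png',cv2.resize(p[130:260,230:430,::-1],None,fx=3.5,fy=3.5,interpolation=2))
```

```text
t 23.025 pos [576.3 115.5  88.8] rot [-3.141e+00 -1.000e-03  2.100e-02] F [ 0.7 -1.1 -0.6] w 18.0
cm now-axes [-0.02  0.01  2.84] after-turn axes [-0.02  0.01  2.84] rotvec [-0.    -0.001 -0.001]
```

View pics/scene5c.png

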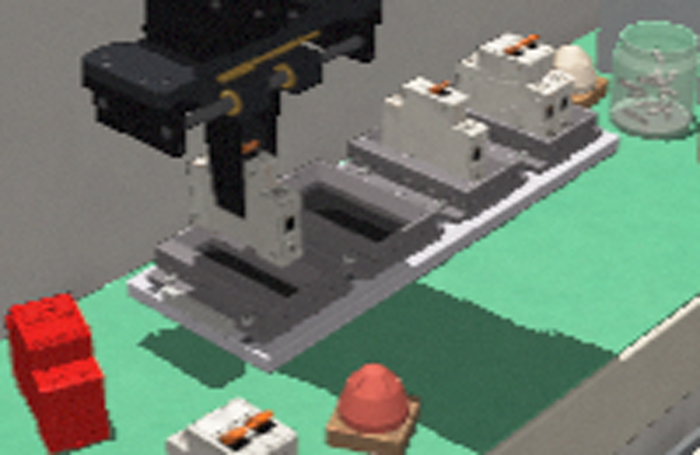

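Slim a (crop 245,215) lines up over nest A. C and D look seated. Lowering now.

step_arm(grip=[0.1, 0.1, 0.1, 0.1, 0.1, 0.1], xyz=[[0, 0, 0.7], [0, 0, 0.7], [0, 0, 0.6], [0, 0, 0.4], [0, 0, 0.2], [0, 0, 0]], delta_rot=[[0, 0, 0], [0, 0, 0], [0, 0, 0], [0, 0, 0], [0, 0, 0], [0, 0, 0]])

```text
time: 23.82
position: [576.5, 115.5, 61.1]
tool_rot: [-3.141, -0.002, 0.021]
contact_force: [-0.2, -0.6, -0.6]
width: 18.0
```

step_arm(grip=[0.1], xyz=[[0, 0, 0.2]], delta_rot=[[0, 0, 0]])

```text
time: 23.95
position: [576.6, 115.5, 60.3]
tool_rot: [-3.141, -0.002, 0.021]
contact_force: [-8.9, -1.4, 29.8]
width: 17.9
```

step_arm(grip=[0.4, 0.4, 0.4, 0.4], xyz=[[0, 0, -0.05], [0, 0, 0], [0, 0, 0], [0, 0, 0]], delta_rot=[[0, 0, 0], [0, 0, 0], [0, 0, 0], [0, 0, 0]])

```text
time: 24.45
position: [577.1, 115.5, 61.6]
tool_rot: [-3.141, -0.004, 0.021]
contact_force: [-0.6, 0.2, 0.2]
width: 38.1
```

step_arm(grip=[0.4, 0.4, 0.65, 0.65, 0.65], xyz=[[0, 0, -1.5], [0, 0, -3], [0, 0, -4], [0, 0, -2], [0, 0, 0]], delta_rot=[[0, 0, 0], [0, 0, 0], [0, 0, 0], [0, 0, 0], [0, 0, 0]])

```text
time: 25.08
position: [576.8, 115.5, 173.2]
tool_rot: [-3.141, -0.006, 0.021]
contact_force: [-0.2, 0.6, -0.3]
width: 59.9
```

Run:
```python
from h import *
p,d=snapshot('scene');W=cloud('scene',p,d);Z=W[...,2]
m=(Z>55)&(Z<100)&(abs(W[...,0]-576)<50)&(abs(W[...,1]-115)<14)&(d>0)
print(np.histogram(Z[m],bins=range(55,100,3)))
go(428.5,260,160,-.003)
```

```text
(array([36, 39, 60, 50, 22, 27, 29, 21, 81,  9,  4,  6,  0,  0]), array([55, 58, 61, 64, 67, 70, 73, 76, 79, 82, 85, 88, 91, 94, 97]))
t 25.125 pos [576.5 115.5 172.3] rot [-3.141 -0.004  0.021] F [-0.3 -0.7 -0.3] w 60.5
cm now-axes [-14.5  -14.75   1.17] after-turn axes [-14.84 -14.4    1.23] rotvec [-0.    -0.004  0.024]
```

Slim a is seated in A. The last one is wide w1 at (428.5, 260).

step_arm(grip=[0.65, 0.65, 0.65, 0.65, 0.65, 0.65, 0.65], xyz=[[-3, -3, 0], [-4, -4, 0], [-4, -4, 0], [-3, -2.7, 0], [-0.7, -0.7, 0], [0, 0, 0], [0, 0, 0]], delta_rot=[[0, -0.004, 0.024], [0, 0, 0], [0, 0, 0], [0, 0, 0], [0, 0, 0], [0, 0, 0], [0, 0, 0]])

```text
time: 26.0
position: [424.9, 261.2, 167.1]
tool_rot: [3.139, 0.007, -0.006]
contact_force: [-0.2, -0.1, 0.1]
width: 61.9
```

```bash
python3 -c "
from h import *
go(428.5,260,42,-.003)"
```

```text
t 26.0 pos [424.9 261.2 167.1] rot [ 3.139  0.007 -0.006] F [-0.2 -0.1  0.1] w 61.9
cm now-axes [ 0.45  0.08 12.51] after-turn axes [ 0.36  0.12 12.51] rotvec [ 0.002  0.007 -0.003]
```

step_arm(grip=[0.65, 0.65, 0.65, 0.65], xyz=[[0.36, 0.12, 1], [0, 0, 3], [0, 0, 2], [0, 0, 0]], delta_rot=[[0.002, 0.007, -0.003], [0, 0, 0], [0, 0, 0], [0, 0, 0]])

```text
time: 26.5
position: [431.6, 257.1, 103.6]
tool_rot: [3.141, -0.002, -0.007]
contact_force: [0.4, -0.0, -0.1]
width: 62.1
```

```bash
python3 -c "
from h import *
go(428.5,260,42,-.003)"
```

```text
t 26.5 pos [431.6 257.1 103.6] rot [ 3.141e+00 -2.000e-03 -7.000e-03] F [ 0.4 -0.  -0.1] w 62.1
cm now-axes [-0.33 -0.28  6.16] after-turn axes [-0.31 -0.28  6.16] rotvec [ 0.    -0.002 -0.004]
```

step_arm(grip=[0.65, 0.65, 0.65, 0.65, 0.65], xyz=[[-0.33, -0.28, 1], [0, 0, 2], [0, 0, 1.5], [0, 0, 0.5], [0, 0, 0]], delta_rot=[[0, -0.002, -0.004], [0, 0, 0], [0, 0, 0], [0, 0, 0], [0, 0, 0]])

```text
time: 27.12
position: [429.6, 260.1, 52.6]
tool_rot: [-3.14, -0.002, -0.004]
contact_force: [0.2, -0.4, -0.2]
width: 61.6
```

```bash
python3 -c "
from h import *
go(428.5,260,42,-.003)"
```

```text
t 27.125 pos [429.6 260.1  52.6] rot [-3.14e+00 -2.00e-03 -4.00e-03] F [ 0.2 -0.4 -0.2] w 61.6
cm now-axes [-0.11  0.01  1.06] after-turn axes [-0.11  0.01  1.06] rotvec [-0.001 -0.002 -0.001]
```

step_arm(grip=[0.65, 0.65, 0.65, 0.65], xyz=[[-0.12, 0, 0.5], [0, 0, 0.5], [0, 0, 0], [0, 0, 0]], delta_rot=[[0, -0.002, 0], [0, 0, 0], [0, 0, 0], [0, 0, 0]])

```text
time: 27.62
position: [428.7, 260.4, 42.8]
tool_rot: [-3.14, -0.002, -0.004]
contact_force: [-0.7, 0.5, 0.5]
width: 61.5
```

step_arm(grip=[0.3, 0.3, 0.3, 0.3, 0.3, 0.3], xyz=[[0, 0, 0.1], [0, 0, 0], [0, 0, 0], [0, 0, 0], [0, 0, 0], [0, 0, 0]], delta_rot=[[0, 0, 0], [0, 0, 0], [0, 0, 0], [0, 0, 0], [0, 0, 0], [0, 0, 0]], newtons=25)

```text
time: 28.38
position: [428.9, 260.4, 42.1]
tool_rot: [-3.14, -0.002, -0.004]
contact_force: [0.1, -0.3, -0.2]
width: 35.8
```

```bash
python3 -c "
from h import *
go(428.5,260,42,-.003)"
```

```text
t 28.375 pos [428.9 260.4  42.1] rot [-3.14e+00 -2.00e-03 -4.00e-03] F [ 0.1 -0.3 -0.2] w 35.8
cm now-axes [-0.04  0.04  0.01] after-turn axes [-0.04  0.04  0.01] rotvec [-0.002 -0.002 -0.001]
```

step_arm(grip=[0.3, 0.3, 0.3, 0.3, 0.3], xyz=[[0, 0, -2], [0, 0, -3], [0, 0, -4], [0, 0, -3], [0, 0, 0]], delta_rot=[[0, 0, 0], [0, 0, 0], [0, 0, -0.026], [0, 0, 0], [0, 0, 0]])

```text
time: 29.0
position: [427.6, 259.8, 163.9]
tool_rot: [-3.141, 0.002, 0.023]
contact_force: [0.5, 0.3, -3.1]
width: 35.9
```

```bash
python3 -c "
from h import *
go(578.5,23.4,150,.022)"
```

```text
t 29.0 pos [427.6 259.8 163.9] rot [-3.141e+00  2.000e-03  2.300e-02] F [ 0.5  0.3 -3.1] w 35.9
cm now-axes [14.54 23.98  1.36] after-turn axes [14.57 23.96  1.39] rotvec [-0.     0.002  0.001]
```

step_arm(grip=[0.3, 0.3, 0.3, 0.3, 0.3, 0.3, 0.3, 0.3, 0.3, 0.3], xyz=[[0, 3, 0], [0.5, 4, 0], [1, 5, 0], [1, 5, 0], [2, 4, 0], [3, 1.8, 0], [3.5, 0.8, 0], [2.3, 0.4, 0], [0.8, 0, 0], [0, 0, 0]], delta_rot=[[0, 0, 0], [0, 0, 0], [0, 0, 0], [0, 0, 0], [0, 0, 0], [0, 0, 0], [0, 0, 0], [0, 0, 0], [0, 0, 0], [0, 0, 0]])

```text
time: 30.25
position: [572.1, 15.5, 147.2]
tool_rot: [-3.14, 0.021, 0.023]
contact_force: [-0.6, 0.7, -3.0]
width: 35.7
```

```bash
python3 -c "
from h import *
go(578.5,23.4,120,.022)"
```

```text
t 30.25 pos [572.1  15.5 147.2] rot [-3.14   0.021  0.023] F [-0.6  0.7 -3. ] w 35.7
cm now-axes [ 0.71 -0.78  2.71] after-turn axes [ 0.66 -0.78  2.72] rotvec [-0.001  0.021  0.001]
```

step_arm(grip=[0.3, 0.3, 0.3, 0.3, 0.3], xyz=[[0.68, -0.75, 0], [0, 0, 1], [0, 0, 1], [0, 0, 0.5], [0, 0, 0]], delta_rot=[[0, 0.021, 0], [0, 0, 0], [0, 0, 0], [0, 0, 0], [0, 0, 0]])

```text
time: 30.88
position: [576.8, 24.7, 119.7]
tool_rot: [-3.14, 0.001, 0.024]
contact_force: [0.4, 0.5, -2.5]
width: 35.7
```

```bash
python3 -c "
from h import *
go(578.5,23.4,90,.022)"
```

```text
t 30.875 pos [576.8  24.7 119.7] rot [-3.14e+00  1.00e-03  2.40e-02] F [ 0.4  0.5 -2.5] w 35.7
cm now-axes [0.17 0.14 2.97] after-turn axes [0.17 0.14 2.97] rotvec [-0.002  0.001  0.002]
```

step_arm(grip=[0.3, 0.3, 0.3, 0.3, 0.3], xyz=[[0.17, 0.14, 0.8], [0, 0, 1], [0, 0, 0.8], [0, 0, 0.3], [0, 0, 0]], delta_rot=[[-0.002, 0, 0.002], [0, 0, 0], [0, 0, 0], [0, 0, 0], [0, 0, 0]])

```text
time: 31.5
position: [578.7, 23.0, 88.6]
tool_rot: [3.141, 0.001, 0.022]
contact_force: [-1.7, 0.2, -2.5]
width: 36.1
```

Run:
```python
from h import *
go(578.5,23.4,60.1,.022)
p,d=snapshot('scene')
cv2.imwrite(f'pics/scene6c.png',cv2.resize(p[130:260,230:430,::-1],None,fx=3.5,fy=3.5,interpolation=2))
```

```text
t 31.5 pos [578.7  23.   88.6] rot [3.141e+00 1.000e-03 2.200e-02] F [-1.7  0.2 -2.5] w 36.1
cm now-axes [-0.02 -0.04  2.85] after-turn axes [-0.02 -0.04  2.85] rotvec [ 0.001  0.001 -0.   ]
```

View pics/scene6c.png

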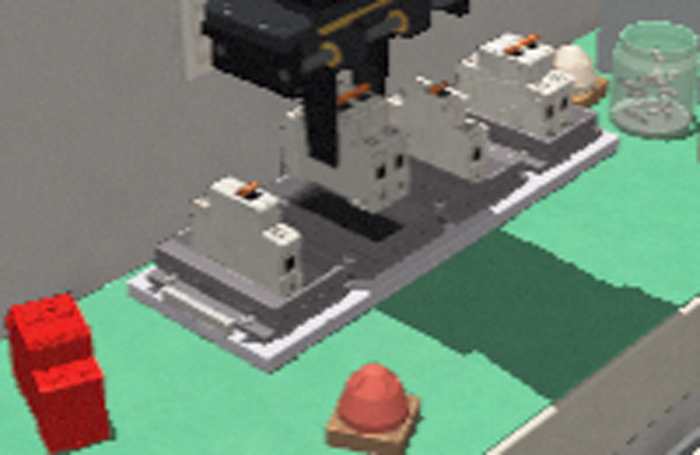

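The wide breaker is over nest B (crop 350,150), and the other three are seated. Lowering now.

step_arm(grip=[0.3, 0.3, 0.3, 0.3, 0.3, 0.3], xyz=[[0, -0.03, 0.7], [0, 0, 0.7], [0, 0, 0.6], [0, 0, 0.4], [0, 0, 0.2], [0, 0, 0]], delta_rot=[[0, 0, 0], [0, 0, 0], [0, 0, 0], [0, 0, 0], [0, 0, 0], [0, 0, 0]])

```text
time: 32.3
position: [578.9, 23.4, 61.2]
tool_rot: [3.141, 0.0, 0.022]
contact_force: [-0.4, -0.0, -2.1]
width: 35.9
```

step_arm(grip=[0.3], xyz=[[0, 0, 0.2]], delta_rot=[[0, 0, 0]])

```text
time: 32.42
position: [579.1, 23.3, 60.0]
tool_rot: [3.141, -0.001, 0.022]
contact_force: [-8.5, -0.5, 25.7]
width: 35.9
```

step_arm(grip=[0.6, 0.6, 0.6, 0.6], xyz=[[0, 0, -0.05], [0, 0, 0], [0, 0, 0], [0, 0, 0]], delta_rot=[[0, 0, 0], [0, 0, 0], [0, 0, 0], [0, 0, 0]])

```text
time: 32.92
position: [579.8, 23.3, 61.5]
tool_rot: [3.141, -0.003, 0.022]
contact_force: [0.1, 0.1, 0.6]
width: 56.8
```

step_arm(grip=[0.6, 0.6, 0.6, 0.6, 0.6, 0.6, 0.6, 0.6, 0.6, 0.6], xyz=[[0, 0, -1.5], [0, 0, -3], [0, 0, -4], [0, 0, -4], [0, 0, -4], [-3, -4, -2], [-3, -5, 0], [-3, -5, 0], [-3, -5, 0], [-2, -3, 0]], delta_rot=[[0, 0, 0], [0, 0, 0], [0, 0, 0], [0, 0, 0], [0, 0, 0], [0, 0, 0], [0, 0, 0], [0, 0, 0], [0, 0, 0], [0, 0, 0]])

```text
time: 34.17
position: [431.1, 244.4, 261.2]
tool_rot: [-3.141, -0.012, 0.017]
contact_force: [0.3, 0.6, -0.6]
width: 57.3
```

step_arm(grip=[0.6, 0.6, 0.6, 0.6, 0.6], xyz=[[0, -4, 0], [0, -4, 0], [0, -3, 0], [0, -1, 0], [0, 0, 0]], delta_rot=[[0, 0, 0], [0, 0, 0], [0, 0, 0], [0, 0, 0], [0, 0, 0]])

```text
time: 34.8
position: [425.7, 369.3, 266.5]
tool_rot: [-3.139, -0.016, 0.021]
contact_force: [-0.5, -0.1, -0.0]
width: 57.2
```

Run:
```python
from h import *
s=read_state();print(s['time'],s['position'],s['contact_force'])
for n in('top','scene'):
    p,d=snapshot(n);W=cloud(n,p,d);Z=W[...,2]
    for k,cx,cy,h in(('A',576,115.3,9),('B',578,23.3,18),('C',580,-68.7,9),('D',582,-160.5,18)):
        m=(abs(W[...,0]-cx)<48)&(abs(W[...,1]-cy)<h+5)&(d>0)
        a=W[m&(Z>78)&(Z<84)];b=W[m&(Z>61)&(Z<67)&(abs(W[...,0]-cx)>27)]
        q=W[m&(Z>58)&(Z<84)]
        o=[n,k,len(a),np.median(a[:,2]).round(1) if len(a) else None,len(b),[np.median(b[b[:,0]>cx][:,2]).round(1),np.median(b[b[:,0]<cx][:,2]).round(1)]]
        if len(q)>10:
            r=cv2.minAreaRect(q[:,:2].astype(np.float32));o+=[np.round(r[0],1),np.round(r[1],1),round(r[2],1)]
        print(*o)
    r=p[130:300,150:480] if n=='top' else p[120:270,210:440]
    cv2.imwrite(f'pics/{n}7c.png',cv2.resize(r[...,::-1],None,fx=2.4 if n=='top' else 3.4,fy=2.4 if n=='top' else 3.4,interpolation=2))
```

```text
34.8 [425.6984158  369.259559   266.53504467] [-0.48342165 -0.09166257 -0.0128546 ]
top A 175 80.7 103 [np.float64(63.8), np.float64(63.5)] [576.1 116.1] [79.8 17.8] 0.9
top B 343 80.7 210 [np.float64(63.6), np.float64(63.3)] [578.9  24. ] [81.1 35.7] 1.4
top C 174 80.7 105 [np.float64(63.3), np.float64(63.8)] [580.1 -67.9] [79.6 18.5] 0.9
top D 332 80.8 199 [np.float64(63.3), np.float64(63.6)] [ 582.  -159.7] [80.2 37. ] 0.7
scene A 94 80.9 46 [np.float64(63.6), np.float64(63.0)] [577.1 116.2] [79.3 22. ] 1.6
scene B 151 81.0 67 [np.float64(63.6), np.float64(63.9)] [579.9  25. ] [82.2 39.4] 3.8
scene C 71 80.6 36 [np.float64(63.6), np.float64(63.8)] [582.1 -66.7] [81.1 20.8] 1.5
scene D 116 81.1 56 [np.float64(63.4), np.float64(63.6)] [ 583.  -159.2] [80.8 40.8] 0.6
```

View pics/top7c.png

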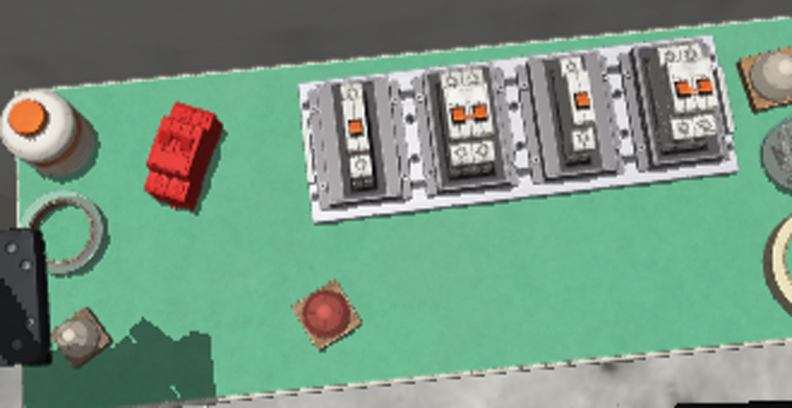

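View pics/scene7c.png

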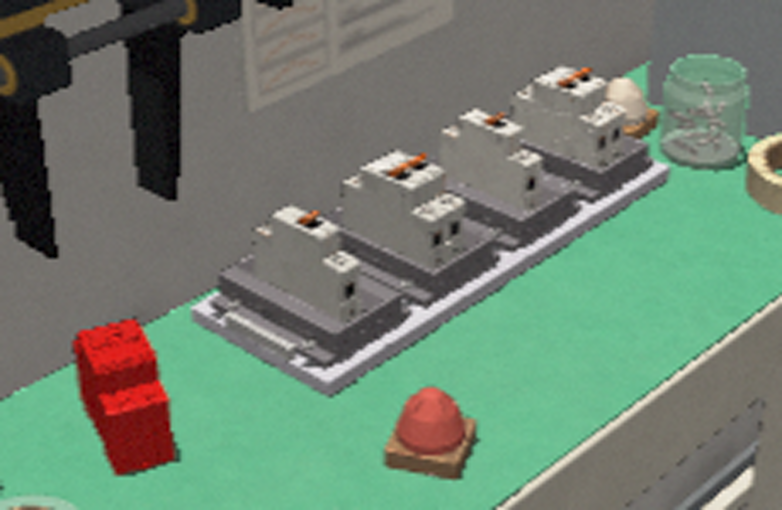

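Both views show all four breakers upright and level in their nests (nose tops 81 mm, shoulders 63.5 mm, as expected when on the floor). The gripper is clear of everything. Handing in.

```bash
python3 -c "
from workcell import *
print(close_job())"
```

```text
the job is handed in; nothing more can be done
None
```

I loaded all four breakers into matching nests and handed the job in at about 35 s. From left to right seen from the robot, the nests now hold slim, wide, slim, wide. Each breaker is released, toggles up and the same way round as before.

**Seating:** depth from both cameras puts the nose tops at about 81 mm and the shoulders at about 63.5 mm at both ends. That matches breakers sitting level on the pocket floors.

**Position and angle:** in the top view the breakers are within about 1.5 mm of the nest centres and within 1° of the plate's angle. The scene camera gave positions 1–2 mm off that, within its calibration. It read 3.8° for the left wide breaker against 1.4° from the top view. I took that as noise at the edges, because the pocket would not allow that much turn.

**Forces:** the highest reading I saw was about 33 N at the wrist, when a breaker touched the pocket floor. The first slim breaker showed no clear contact force when it landed. I judged it seated because the arm stopped at the expected height, and the cameras agreed afterwards.

I did not touch the red look-alike or anything else on the bench, and the arm ended well clear.

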